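# Clip a gel cassette into its casting stand and lock the cam

## Robot

A 6-joint arm with a two-finger parallel gripper is mounted at the origin on the work surface. World frame = base frame: x ahead of the robot, y to its left, z up, the work surface at z = 0. Lengths are in m, angles in rad, forces in N, time in s.
With the tool pointing down it reaches from about 0.35 to 0.85 m from the base axis. Payload 8.1 kg.
Tool frame: the origin (TCP) lies at the very end of the fingers, on their centre line; the grasp point (between the pads) lies 19 mm behind it (robot.grip_depth is the distance from the TCP to the grasp point, in m); z points along the fingers, y is the line along which they close (so a half turn about z gives the same grasp; the last joint's range is limited). The gripper opens to 93 mm and grips with 3 to 60 N. Pads are 15 mm wide; open, the fingers measure 128 mm over their backs; the gripper's body (75 mm by 188 mm) begins 65 mm behind the grasp point.
Start: joints at [-0.085, 0.13, 1.488, -0, 1.523, -0.085], TCP at [0.6, 0, 0.219] pointing down, gripper open.
Joint ranges: [-2.96, 2.96], [-0.89, 2.26], [0.02, 2.5], [-1.34, 4.48], [0, 2.73], [-2.66, 2.66]. Speed limits (rad/s): [2.39, 2.39, 2.79, 3.14, 3.14, 3.14].

## Interface

Orientations are given as a rotation vector (axis times angle).
In Python, from plant import robot gives the robot as it stands. The module is installed in compiled form; this text tells all that it offers.
- The arm moves only by the shell command python3 -m jog 'ROWS' [FORCE]. ROWS is JSON, a list that holds one entry, the list of rows, each a list of 7 numbers: the turn, a rotation vector about the tool's x, y, z in degrees, then the shift along the tool's x, y, z in cm, then the finger opening in cm, from 0 to 9.3. A call has 1 to 5 rows; each row shifts and turns the commanded pose from where the row before left it, along the tool's axes as they then stand; what a row does not reach is not made up. A row lasts 1/12 s, in which the tool goes at most 41.7 mm and 7.16 degrees, less where a joint would pass 70% of its speed; a pose out of reach is approached as far as the arm can. A call is refused whole if a number of a shift passes 4.17 or a number of a turn 7.16, either way. A call with a gripper value outside its range is refused whole. The fingers move at their own pace and stop on an object; FORCE is the grip in N (left out, the last holds). Time passes only in rows, so rows that do not move let the fingers close. It gives the time, the measured TCP pose, the force and the opening at its end, in the units of the state.
- robot.read_state(): the state, without advancing time (a new reading comes with each control period).
- robot.read_camera(name): name is "scene" or "side" or "wrist"; returns a dict with "img" (384x512x3 uint8, red, green, blue), "fx", "fy", "cx", "cy" (pixels), "extrinsics" (4x4, takes a point from camera to world coordinates). Camera axes: x right, y up, looking along -z (the intrinsics and any distortion apply to the point x, -y, -z); pixel columns grow to the right and rows downward; lengths in m; the calibration is good to about 2 mm. A picture is of the moment at which its call begins. There is no depth.
- robot.close_job(): hands the job in, once; it reports no verdict.
Trained networks look in a picture, given as the dict that the camera call returned (one of the last four; its "shot" number tells which), for a name from the list of things; names that differ only in an ending like _2 or _b are one class to them, and where a whole thing is asked for, a point or a joint stands for the part that bears it (a point fixed in the world has none). Each returns a list of dicts, best first, with "confidence" (0 to 1); they miss things now and then, are a little off and sometimes report something else, mostly with a low value. They report only what shows in the picture. A call takes as long as a camera call. They do not tell look-alikes from the thing itself.
- robot.masks_of(picture, label): "pixels" (384x512 bool, what is visible of it) and "point" ([column, row] in pixels, amid what is visible of it).
- robot.pinpoint(picture, label): "point" ([column, row] in pixels: a listed point, or the origin of a listed thing).
The state is a dict: "t": time; "q": joint angles; "dq": joint speeds; "joint_torque": joint torques, N m; "tool_pos": TCP position; "orientation": TCP orientation; "force": force on the tool from outside, world axes, zero at the start; "wrist_torque": the same for the moment, N m; "opening": finger opening in m.
Only numpy, scipy, OpenCV 4.12 (cv2) and the standard library are available. Lean on these libraries where they do the work, as an engineer would, in place of code of your own. Each camera call takes 0.05 s, during which the arm holds its last target. There are 200 camera calls.

## Task

Take the blue gel cassette out of the draining rack and push it straight down into the spring clips of the casting stand until it is fully home and upright in its slot. Then turn the black cam knob clockwise until the sprung index pin drops into the cam's notch, so that the orange flag lies over the cassette's foot, and let go. Leave the white cassette, the bottle and the beaker where they are.

Things in the scene. Friction and masses are not known exactly. Their poses are not given: they have to be found in the camera images.
- blue_cassette_mid (a point): Centre, half-way up, of the blue-framed gel cassette to load: upright panel 85 mm high, 84 wide (its y), 9 thick (its x), z up, solid blue over the top 32 mm, glass below. Its lowest 18 mm are a foot rail 116 mm long, 15 thick, tapered to 8 at the underside; the rail's ends stick out 16 mm at both sides as ears. 0.22 kg. A half turn about z is the same. Starts in one of the rack's two slots.
- stand: Fixed casting stand: aluminium base plate 110 mm (its x) by 262 mm (y = -192 to +70), 8 mm thick. Origin on the table under the centre of the cassette slot, z up; the slot runs along y. The cam knob's vertical axis is at x = 0, y = -100 mm. Cassette fully home: its y along the stand's y (either way round), centred, underside on the slot floor, its centre 50.5 mm above the table.
- slot (a point): Centre of the slot's floor, 8 mm above the table, axes as the stand. White guide walls 17 mm apart, 26 mm high above the table, stand at y = 22 to 42 mm to both sides; low end blocks leave the foot rail 4 mm of play at each end.
- clip_far (a joint): How far one of the two steel spring clips facing each other across the slot's middle is pushed outwards, m: 0 free, about 0.002 while the foot rail passes. Clip tops are 34 mm above the table. Pushing the foot down between them takes about 10 N in all, under 25 N; they snap in over the foot rail's top when the cassette is down. Its own weight does not sink it.
- knob_grip (a point): On the cam knob's axis, 64 mm above the table, z up. The grip is an upright black bar, 46 mm long along x, 14 thick along y, 42 to 82 mm above the table. Below it a skirt disc of radius 36 mm at 29 to 33 mm with an orange flag reaching out to 52 mm; the flag passes 3 mm above the ear of a cassette fully home, but strikes one that is not.
- knob (a joint): Knob angle, rad, grows as it turns clockwise seen from above; starts between 0 and 0.5, end stop at 3.6. It turns with under 0.1 N m. Its round cam, hidden under the skirt, has one notch that meets the pin somewhere between 2.05 and 2.95 (differs every time). Forcing on with 0.2 to 0.3 N m lifts the pin out; turning back brings it in. Let go within 0.1 rad of it, the pin pulls the knob in.
- pin (a joint): How far the sprung index pin has moved in to the knob's axis, m: about 0 to 0.0008 while its roller rides on the cam's rim, about 0.006 when fully in the notch; spring about 5 N. It sits in a grey bracket on the stand, on the knob's side away from the slot, at an angle round the knob that differs every time; its tail with a red end sticks outwards and draws in visibly.
- rack: Fixed white draining rack, base 150 mm (its x) by 110 mm (its y), 6 mm thick; origin on the table under its centre, z up. Two slots along y at x = -34 and +34 mm, each 17 mm wide between guide posts with tops 34 mm above the table; slot floors 6 mm above the table. One holds the blue cassette, the other the white one.
- white_cassette_mid (a point): Centre of the white-framed cassette, same shape and size as the blue one, standing in the other slot of the rack. To be left there.
- bottle: Amber reagent bottle, 64 mm in diameter and 95 mm high, upright; origin at the centre of its underside. To be left alone.
- beaker: White beaker, 70 mm in diameter and 90 mm high, upright and open; origin at the centre of its underside. To be left alone.
Things that resemble listed ones, but are neither listed nor needed, are in the scene too. What is meant by the part that bears blue_cassette_mid is not pink or yellow, and is the larger of those in its own colour.

How it is judged:
On the way, in this order (a step that is already met when the one before it is completed fails the run):
1. the blue cassette is fully home in the stand's slot (z of blue_cassette_mid in the frame of stand between 0.047 and 0.053 m and x of blue_cassette_mid in the frame of stand between -0.005 and 0.005 m and y of blue_cassette_mid in the frame of stand between -0.007 and 0.007 m and angle between the y axis of blue_cassette_mid and the y axis of stand, either way round below 0.1 rad and angle between blue_cassette_mid's own z axis and vertical below 0.08 rad), for 0.2 s.
2. the index pin has dropped into the cam's notch (value of joint pin above 0.004 m), for 0.2 s.
At the end, for the whole second after the job is handed in: The blue cassette stands fully home in the stand's slot (centre within 2.5 mm of its seated height, within 5 mm across and 7 mm along the slot, upright within 0.08 rad, in line within 0.1 rad), and the index pin stays dropped at least 4 mm into the cam's notch (all of step 1 and value of joint pin above 0.004 m); the robot touches nothing.
It fails at once if the white cassette is shifted by more than 15 mm (distance of white_cassette_mid from where it was at the start of the episode above 0.015 m).
It fails at once if the bottle is shifted by more than 25 mm (distance of bottle from where it was at the start of the episode above 0.025 m).
It fails at once if the beaker is shifted by more than 25 mm (distance of beaker from where it was at the start of the episode above 0.025 m).
It also fails if it takes over 70 s, if anything falls off the work surface, if the arm or the gripper's body presses on something with over 40 N, if the wrist force passes 120 N, or if a joint passes its speed limit or range.

## Working session

There is one attempt and no reset: what is moved stays moved. The work goes in short steps, Python scripts to look and compute and a shell command to move; the robot and the scene stay as the last step left them, time stands still between calls to the robot, and variables do not carry over. Pictures are saved under pics/ and viewed, on a budget of 10 in all, crops included, one or two more only if the job needs it, and the job is handed in when it is done.

```bash
mkdir -p pics; cat > h.py <<'E'
import numpy as np, cv2
from plant import robot
def ray(c,px):
    u,v=px; d=np.array([(u-c['cx'])/c['fx'],-(v-c['cy'])/c['fy'],-1.]); E=np.array(c['extrinsics'])
    return E[:3,3],E[:3,:3]@d
def atz(c,px,z):
    o,d=ray(c,px); return o+d*(z-o[2])/d[2]
def proj(c,p):
    E=np.array(c['extrinsics']); q=E[:3,:3].T@(np.array(p)-E[:3,3])
    return c['cx']+c['fx']*q[0]/-q[2], c['cy']-c['fy']*q[1]/-q[2]
def save(c,n,crop=None,s=1):
    im=c['img'][:,:,::-1]
    if crop: a,b,x,y=crop; im=im[b:y,a:x]
    cv2.imwrite('pics/'+n,cv2.resize(im,None,fx=s,fy=s,interpolation=cv2.INTER_CUBIC))
def tri(c1,p1,c2,p2):
    o1,d1=ray(c1,p1);o2,d2=ray(c2,p2)
    s=np.linalg.lstsq(np.stack([d1,-d2],1),o2-o1,rcond=None)[0]
    a=o1+d1*s[0];b=o2+d2*s[1]; return (a+b)/2,np.linalg.norm(a-b)
E
python3 - <<'E'
from h import *
print({k:np.round(v,3).tolist() for k,v in robot.read_state().items()})
C={}
for n in ('scene','side'):
    c=C[n]=robot.read_camera(n); print(n,c.keys(),np.round(c['extrinsics'],3).tolist(),c['fx'])
    for l in ('blue_cassette_mid','white_cassette_mid','stand','slot','knob_grip','rack','bottle','beaker','pin'):
        try: print(l,[(np.round(r['point']).tolist(),round(r['confidence'],2)) for r in robot.pinpoint(c,l)][:4])
        except Exception as e: print(l,e)
cv2.imwrite('pics/a.png',np.hstack([cv2.resize(C[n]['img'][:,:,::-1],(800,600)) for n in ['scene']]))
save(C['side'],'b.png',None,1.5)
E
```

```text
{'t': 0.0, 'q': [-0.085, 0.131, 1.489, -0.0, 1.523, -0.085], 'dq': [0.001, 0.001, -0.0, -0.001, -0.0, -0.0], 'joint_torque': [-0.002, -55.985, -49.176, 0.077, 0.036, -0.0], 'tool_pos': [0.599, 0.0, 0.218], 'orientation': [-2.22, -2.22, 0.002], 'force': [1.044, -0.332, 0.007], 'wrist_torque': [0.013, 0.005, -0.013], 'opening': 0.093}
scene dict_keys(['img', 'fx', 'fy', 'cx', 'cy', 'extrinsics', 'shot']) [[0.865, -0.286, 0.414, 0.866], [0.503, 0.492, -0.711, -0.447], [-0.001, 0.822, 0.569, 0.513], [0.0, 0.0, 0.0, 1.0]] 346.40007418913837
blue_cassette_mid [([322.0, 159.0], 0.94), ([216.0, 175.0], 0.71), ([262.0, 183.0], 0.6), ([282.0, 154.0], 0.42)]
white_cassette_mid [([291.0, 182.0], 0.57)]
stand [([205.0, 255.0], 0.93)]
slot [([208.0, 250.0], 0.66)]
knob_grip [([172.0, 264.0], 0.58)]
rack [([277.0, 197.0], 0.61)]
bottle [([328.0, 238.0], 0.87)]
beaker [([322.0, 279.0], 0.93)]
pin it knows: beaker, blue_cassette_mid, bottle, knob_grip, rack, slot, stand, white_cassette_mid
side dict_keys(['img', 'fx', 'fy', 'cx', 'cy', 'extrinsics', 'shot']) [[-0.999, 0.03, -0.034, 0.519], [-0.045, -0.58, 0.813, 0.919], [0.005, 0.814, 0.581, 0.661], [0.0, 0.0, 0.0, 1.0]] 478.7209380398885
blue_cassette_mid [([293.0, 291.0], 0.87), ([274.0, 221.0], 0.62), ([338.0, 223.0], 0.6), ([218.0, 306.0], 0.6)]
white_cassette_mid [([240.0, 223.0], 0.87)]
stand [([272.0, 170.0], 0.64)]
slot [([272.0, 168.0], 0.8)]
knob_grip [([271.0, 128.0], 0.7)]
rack []
bottle [([179.0, 213.0], 0.92)]
beaker [([179.0, 179.0], 0.64)]
pin it knows: beaker, blue_cassette_mid, bottle, knob_grip, rack, slot, stand, white_cassette_mid
```

View pics/a.png

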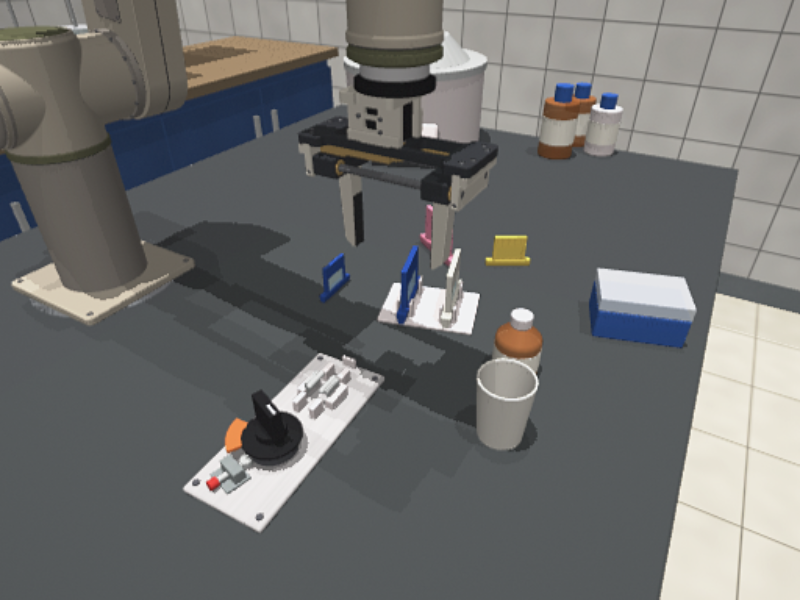

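View pics/b.png

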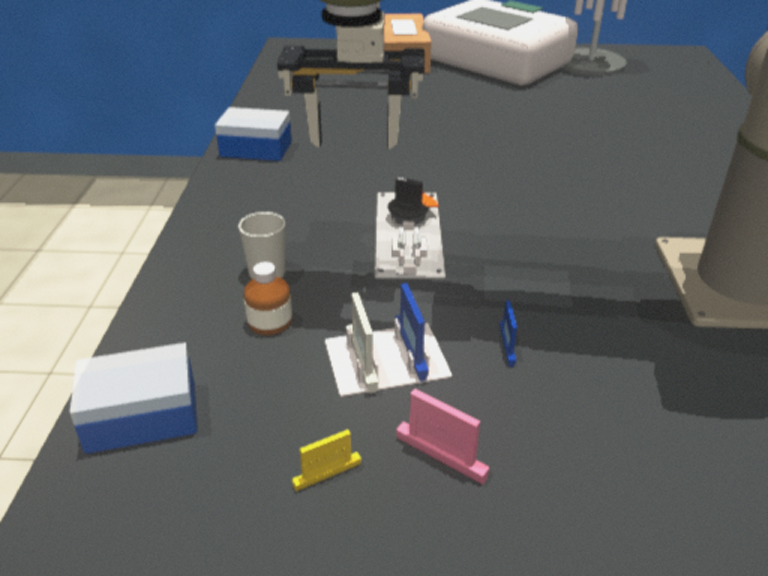

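The blue candidates, in scene pixels, are (262,183) in the rack (side 274,221) and a smaller free-standing one at (216,175) (side 338,223). Pink and yellow are excluded by the text. The rack one is larger and stands in a slot, so it fits. The white cassette is at (291,182). I'll measure these and make the confirming crop.

```bash
python3 - <<'E'
from h import *
c=robot.read_camera('scene'); d=robot.read_camera('side')
P={'blue':((262,183),(274,221),.0485),'white':((291,182),(240,223),.0485),'small':((216,175),(338,223),.03)}
def near(cam,l,p):
    r=[x['point'] for x in robot.pinpoint(cam,l)]
    return min(r,key=lambda q:np.hypot(q[0]-p[0],q[1]-p[1])) if r else p
for k,l in (('blue','blue_cassette_mid'),('white','white_cassette_mid')):
    a=near(c,l,P[k][0]); b=near(d,l,P[k][1]); print(k,tri(c,a,d,b),atz(c,a,.0485),atz(d,b,.0485))
for l,z,a,b in (('stand',0,(205,255),(272,170)),('slot',.008,(208,250),(272,168)),('knob_grip',.064,(172,264),(271,128)),('bottle',0,(328,238),(179,213)),('beaker',0,(322,279),(179,179))):
    a=near(c,l,a); b=near(d,l,b); print(l,tri(c,a,d,b),atz(c,a,z),atz(d,b,z))
# angle of stand: corners in side pic (full-res/1.5)
for p in ((377,194),(438,194),(376,277),(443,276)): print('corner',atz(d,(p[0]/1.5,p[1]/1.5),.008))
for p in ((327,337),(435,325),(339,390),(450,378)): print('rack c',atz(d,(p[0]/1.5,p[1]/1.5),.006))
save(d,'c.png',(200,180,370,270),4.5)
E
```

```text
blue (array([0.51420982, 0.19545526, 0.04467939]), np.float64(0.013119655646684969)) [0.52453339 0.18905264 0.0485    ] [0.50825373 0.19581355 0.0485    ]
white (array([0.58085657, 0.2101881 , 0.0544018 ]), np.float64(0.011135226418004901)) [0.5832358  0.21838194 0.0485    ] [0.57626299 0.20048749 0.0485    ]
stand (array([ 0.5180845 , -0.04913653, -0.00153439]), np.float64(0.0031099354788742956)) [ 0.5208938  -0.05037844  0.        ] [ 0.51671495 -0.04818786  0.        ]
slot (array([ 0.51697587, -0.0523286 ,  0.00376873]), np.float64(0.0029559651056273056)) [ 0.52155548 -0.05566631  0.008     ] [ 0.51569256 -0.04732526  0.008     ]
knob_grip (array([ 0.52372351, -0.14835445,  0.06216823]), np.float64(0.0006400803281935879)) [ 0.52549349 -0.14958048  0.064     ] [ 0.52343998 -0.14544076  0.064     ]
bottle (array([ 7.17887451e-01,  1.24983880e-01, -5.17772998e-04]), np.float64(0.0035620765690992026)) [0.7163108  0.12397368 0.        ] [0.71945265 0.12605828 0.        ]
beaker (array([0.74152567, 0.00533748, 0.00198774]), np.float64(0.002414996790020526)) [0.74222225 0.00737754 0.        ] [0.74102964 0.0022602  0.        ]
corner [ 0.57850471 -0.23590433  0.008     ]
corner [ 0.46639629 -0.24194868  0.008     ]
corner [0.56663561 0.02305719 0.008     ]
corner [0.46311241 0.01505064 0.008     ]
rack c [0.62724947 0.16514887 0.006     ]
rack c [0.47701845 0.13154819 0.006     ]
rack c [0.6008871  0.26662341 0.006     ]
rack c [0.45904719 0.23777008 0.006     ]
```

View pics/c.png

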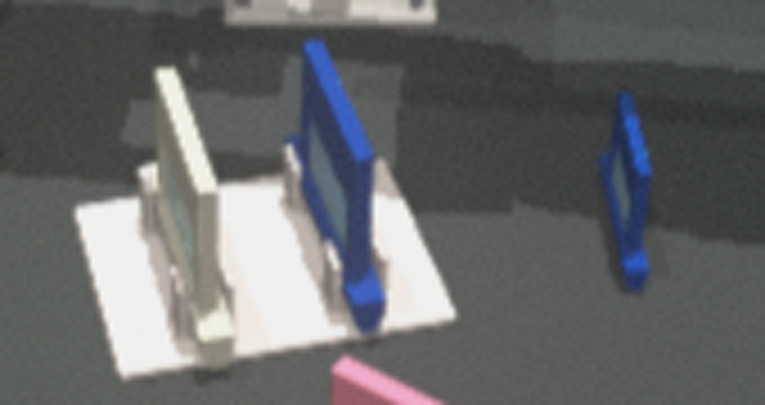

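The crop confirms it: the blue cassette in the rack's nearer slot is the large one. I'm moving above it.

```bash
python3 -m jog '[[[0,0,0,3.6,-1.8,0,5],[0,0,0,3.6,-1.8,0,5],[0,0,0,3.6,-1.8,0,5],[0,0,0,3.6,-1.8,0,5],[0,0,0,3.6,-1.8,0,5]]]' 30
python3 -m jog '[[[0,0,-6,0,0,0,5],[0,0,-6,1.3,0,0,5],[0,0,0,0,0,0,5],[0,0,0,0,0,0,5]]]'
python3 - <<'E'
from h import *
c=robot.read_camera('wrist'); s=robot.read_state(); print(s['tool_pos'],s['orientation'],s['opening']); print(np.round(c['extrinsics'],3),c['fx'])
for l,z in (('blue_cassette_mid',.0485),('white_cassette_mid',.0485),('rack',0)):
    for r in robot.pinpoint(c,l): print(l,np.round(r['point']),r['confidence'],atz(c,r['point'],z))
m=robot.masks_of(c,'blue_cassette_mid'); 
for r in m[:3]:
    print('mask',r['confidence'],r['pixels'].sum(),r['point'])
save(c,'d.png',None,1.5)
E
```

```text
t: 2.12
tool_pos: [0.509, 0.1813, 0.2187]
orientation: [2.222, 2.221, 0.0]
force: [0.6, 0.5, -0.2]
opening: 0.0642
t: 2.45
tool_pos: [0.5086, 0.1932, 0.2187]
orientation: [1.979, 2.44, -0.0]
force: [-0.1, -1.1, 0.4]
opening: 0.0502
[0.50874764 0.19263825 0.21865132] [ 1.98087339e+00  2.43810344e+00 -3.62689561e-04] 0.05020208274063848
[[ 0.978 -0.198 -0.06   0.492]
 [ 0.207  0.937  0.28   0.273]
 [ 0.001 -0.287  0.958  0.384]
 [ 0.     0.     0.     1.   ]] 303.32484584896207
blue_cassette_mid [385.   1.] 0.84 [0.59622086 0.39140921 0.0485    ]
blue_cassette_mid [255. 180.] 0.73 [0.50936163 0.18944444 0.0485    ]
blue_cassette_mid [259.   2.] 0.7 [0.47677219 0.36496739 0.0485    ]
blue_cassette_mid [148. 175.] 0.59 [0.38943957 0.17078808 0.0485    ]
blue_cassette_mid [389. 240.] 0.42 [0.68330186 0.15043392 0.0485    ]
white_cassette_mid [318. 171.] 0.63 [0.57712203 0.21483881 0.0485    ]
rack [284. 169.] 0.87 [0.54568376 0.1997828  0.        ]
mask 0.9 760 [370.6, 10.1]
mask 0.76 1201 [256.3, 173.6]
mask 0.75 1198 [146.8, 173.0]
```

View pics/d.png

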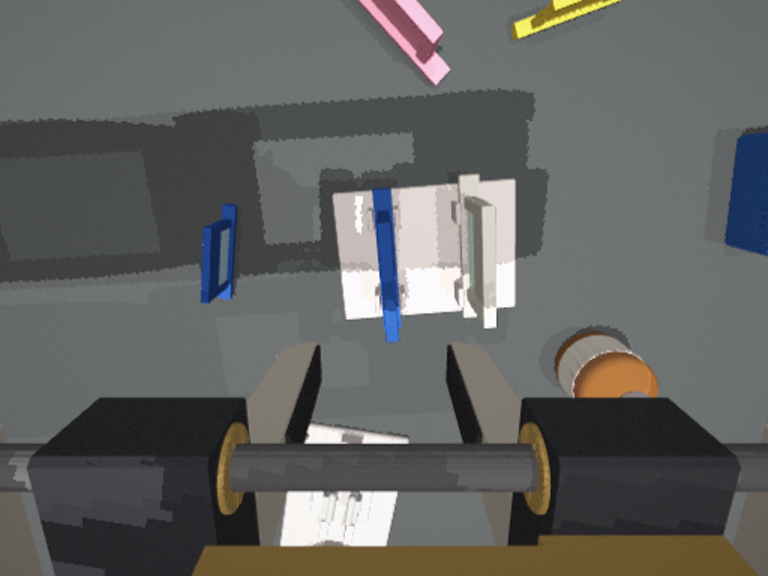

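```bash
python3 - <<'E'
from h import *
c=robot.read_camera('wrist')
for p in ((333,194),(345,320),(515,180),(515,307)): print(atz(c,(p[0]/1.5,p[1]/1.5),.006).round(4))
hsv=cv2.cvtColor(c['img'],cv2.COLOR_RGB2HSV)
m=((hsv[...,0]>105)&(hsv[...,0]<130)&(hsv[...,1]>150)).astype(np.uint8); m[:, :240]=0;m[:,275:]=0;m[:118]=0;m[240:]=0
for v in range(120,232,8):
    u=np.nonzero(m[v])[0]
    if len(u): print(v,u.min(),u.max(),atz(c,(u.mean(),v),.091).round(4),atz(c,(u.mean(),v),.024).round(4))
E
```

```text
[0.4592 0.2325 0.006 ]
[0.4888 0.1269 0.006 ]
[0.6013 0.2738 0.006 ]
[0.6325 0.1695 0.006 ]
128 249 259 [0.4961 0.2488 0.091 ] [0.497  0.2435 0.024 ]
136 249 260 [0.4981 0.2415 0.091 ] [0.4994 0.2347 0.024 ]
144 250 260 [0.5002 0.2342 0.091 ] [0.5019 0.2256 0.024 ]
152 251 261 [0.5027 0.2269 0.091 ] [0.505  0.2166 0.024 ]
160 251 262 [0.5048 0.2193 0.091 ] [0.5076 0.2073 0.024 ]
168 252 262 [0.5069 0.2116 0.091 ] [0.5102 0.1979 0.024 ]
176 253 263 [0.5096 0.2039 0.091 ] [0.5135 0.1884 0.024 ]
184 254 263 [0.5118 0.196  0.091 ] [0.5162 0.1787 0.024 ]
192 254 264 [0.514 0.188 0.091] [0.5189 0.1688 0.024 ]
200 255 264 [0.5163 0.1798 0.091 ] [0.5217 0.1588 0.024 ]
208 256 265 [0.5191 0.1716 0.091 ] [0.5252 0.1487 0.024 ]
216 256 266 [0.5214 0.1632 0.091 ] [0.5281 0.1383 0.024 ]
224 258 265 [0.5238 0.1546 0.091 ] [0.531  0.1278 0.024 ]
```

The rack measures (0.5455, 0.2007) with yaw 16.3°. The blue cassette's centre is at (0.513, 0.191), and the top-edge fit agrees with that. I'll correct, descend and grip.

```bash
python3 -m jog '[[[0,0,-4.3,-0.27,0.37,0,5],[0,0,0,0,0,3.5,5],[0,0,0,0,0,4,5],[0,0,0,0,0,4,5],[0,0,0,0,0,3,5]]]' 35
python3 -m jog '[[[0,0,0,0,0,2,5],[0,0,0,0,0,0,5],[0,0,0,0,0,0,0],[0,0,0,0,0,0,0],[0,0,0,0,0,0,0]]]' 35
python3 -m jog '[[[0,0,0,0,0,0,0],[0,0,0,0,0,0,0],[0,0,0,0,0,0,0]]]' 35
```

```text
t: 3.17
tool_pos: [0.5116, 0.1902, 0.0705]
orientation: [-1.885, -2.511, 0.003]
force: [-0.3, 0.6, -1.1]
opening: 0.05
t: 3.58
tool_pos: [0.5148, 0.1914, 0.0562]
orientation: [1.883, 2.511, 0.005]
force: [0.5, 0.2, 0.4]
opening: 0.0346
t: 3.83
tool_pos: [0.5135, 0.1913, 0.0547]
orientation: [1.883, 2.513, 0.002]
force: [0.1, 0.9, -0.1]
opening: 0.0148
```

```bash
python3 -m jog '[[[0,0,0,0,0,0,0],[0,0,0,0,0,0,0],[0,0,0,0,0,0,0]]]' 35
python3 -m jog '[[[0,0,0,0,0,-1.5,0],[0,0,0,0,0,-3,0],[0,0,0,0,0,-3,0],[0,0,0,0,0,-3,0],[0,0,0,0,0,0,0]]]' 35
```

```text
t: 4.08
tool_pos: [0.513, 0.1912, 0.0543]
orientation: [1.884, 2.514, 0.001]
force: [-3.1, -0.9, 5.8]
opening: 0.0089
t: 4.5
tool_pos: [0.5162, 0.1921, 0.1654]
orientation: [1.881, 2.509, 0.012]
force: [1.0, -0.1, -1.6]
opening: 0.009
```

Gripped: the opening is 9 mm, the panel's thickness. Next is a spot just past the slot, where the wrist camera can see it clear of the held cassette.

```bash
python3 -m jog '[[[0,0,6.6,0,0,-1,0],[0,0,6.7,0,0,-1,0],[0,0,0,-3,-0.1,0,0],[0,0,0,-4,-0.1,0,0],[0,0,0,-4,-0.1,0,0]]]'
python3 -m jog '[[[0,0,0,-4,-0.1,0,0],[0,0,0,-4,-0.1,0,0],[0,0,0,-4,-0.1,0,0],[0,0,0,-4,-0.1,0,0],[0,0,0,-3,-0.1,0,0]]]'
python3 -m jog '[[[0,0,0,-2,-0.1,0,0],[0,0,0,0,0,0,0],[0,0,0,0,0,0,0],[0,0,0,0,0,0,0]]]'
python3 - <<'E'
from h import *
c=robot.read_camera('wrist'); s=robot.read_state(); print(s['tool_pos'],s['orientation'],s['opening'])
for l,z in (('slot',.008),('stand',0),('knob_grip',.064)):
    for r in robot.pinpoint(c,l): print(l,np.round(r['point']),r['confidence'],atz(c,r['point'],z))
save(c,'e.png',None,1.5)
E
```

```text
t: 4.92
tool_pos: [0.5149, 0.0806, 0.1776]
orientation: [-2.159, -2.281, 0.001]
force: [1.2, -1.3, -3.3]
opening: 0.0091
t: 5.33
tool_pos: [0.5196, -0.1118, 0.1775]
orientation: [-2.163, -2.277, 0.002]
force: [-0.1, -0.6, -2.8]
opening: 0.0088
t: 5.67
tool_pos: [0.5201, -0.1283, 0.1777]
orientation: [-2.162, -2.277, 0.0]
force: [0.2, -0.1, -2.5]
opening: 0.009
[ 0.52031464 -0.12791548  0.17790859] [-2.16089548e+00 -2.27866516e+00  1.25102218e-04] 0.008741509152756967
slot [260. 105.] 0.79 [ 0.52071248 -0.04892052  0.008     ]
stand [258. 108.] 0.61 [ 0.5194687  -0.05195945  0.        ]
knob_grip [253. 212.] 0.97 [ 0.51903853 -0.14939251  0.064     ]
knob_grip [258. 104.] 0.43 [ 0.51821258 -0.04790577  0.064     ]
```

View pics/e.png

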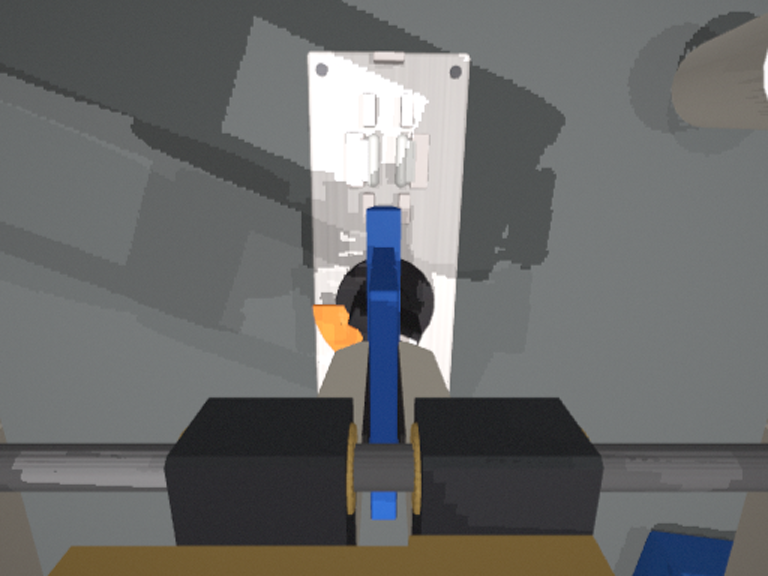

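```bash
python3 - <<'E'
from h import *
from scipy.spatial.transform import Rotation as R
c=robot.read_camera('wrist'); s=robot.read_state()
g=lambda u,v,z: atz(c,(u/1.5,v/1.5),z).round(4)
fl,fr,nl,nr=g(308,55,.008),g(469,54,.008),g(318,392,.008),g(449,392,.008)
print('corners',fl,fr,nl,nr)
for a,b in ((fl,nl),(fr,nr)): print('yaw',np.degrees(np.arctan2(-(a-b)[0],(a-b)[1])))
d=fr-fl; print('yaw front',np.degrees(np.arctan2(d[1],d[0])),np.linalg.norm(d))
for v,l,r in ((97,378,400),(124,378,400),(198,374,399)): print('wall',v,g((l+r)/2,v,.026))
print('clip',g(389.5,158,.034),g(387,160,.02))
T=R.from_rotvec(s['orientation']).as_matrix(); t=s['tool_pos']; print('tool yaw',np.degrees(np.arctan2(T[1,1],T[0,1])),T[:,2])
for x,y,z in ((.058,-.0075,-.03),(.058,.0075,-.03),(.058,-.004,-.048),(.058,.004,-.048)):
    print(np.round(1.5*np.array(proj(c,t+T@[x,y,0]+[0,0,z]))))
# edges near slot region, intensities
im=cv2.cvtColor(c['img'],cv2.COLOR_RGB2GRAY)
for v in (66,74,82,130,134): print(v,im[v,236:284].tolist())
save(c,'f.png',(200,25,320,150),5)
E
```

```text
corners [0.463  0.0137 0.008 ] [0.5702 0.0202 0.008 ] [ 0.4732 -0.2377  0.008 ] [ 0.5812 -0.2318  0.008 ]
yaw 2.3233754486243985
yaw 2.499419596520721
yaw front 3.4698429517999814 0.10739688077407092
wall 97 [ 0.5183 -0.0112  0.026 ]
wall 124 [ 0.5193 -0.0277  0.026 ]
wall 198 [ 0.5204 -0.0756  0.026 ]
clip [ 0.5208 -0.049   0.034 ] [ 0.5194 -0.0505  0.02  ]
tool yaw 3.0883998980377916 [-6.13000910e-05  1.22326725e-04 -9.99999991e-01]
[365. 211.]
[400. 211.]
[374. 206.]
[391. 206.]
66 [255, 255, 255, 251, 247, 228, 255, 255, 255, 255, 255, 255, 254, 221, 193, 210, 218, 255, 255, 255, 255, 255, 255, 255, 255, 255, 255, 252, 251, 247, 224, 225, 255, 255, 255, 255, 255, 255, 252, 205, 255, 255, 255, 255, 255, 255, 255, 248]
74 [255, 255, 255, 251, 248, 224, 255, 255, 255, 255, 255, 255, 254, 214, 199, 219, 255, 255, 255, 255, 255, 255, 255, 255, 255, 255, 251, 252, 251, 246, 209, 254, 255, 255, 255, 255, 255, 255, 254, 230, 255, 255, 255, 255, 253, 213, 214, 215]
82 [255, 255, 255, 251, 248, 219, 255, 255, 255, 255, 255, 255, 253, 201, 213, 219, 255, 255, 255, 255, 255, 255, 255, 255, 255, 255, 252, 253, 251, 244, 183, 255, 255, 255, 255, 255, 255, 255, 251, 231, 255, 253, 213, 214, 214, 214, 215, 214]
130 [211, 211, 205, 184, 185, 188, 227, 225, 225, 224, 224, 224, 226, 177, 213, 213, 212, 212, 214, 214, 212, 211, 213, 211, 208, 186, 187, 186, 178, 136, 195, 202, 199, 197, 197, 197, 196, 204, 214, 213, 214, 215, 215, 216, 217, 217, 214, 213]
134 [210, 212, 206, 184, 184, 184, 228, 227, 228, 228, 228, 228, 222, 161, 213, 213, 212, 212, 213, 214, 213, 212, 213, 211, 209, 186, 186, 185, 178, 158, 228, 229, 228, 229, 229, 228, 218, 176, 213, 213, 214, 215, 214, 215, 217, 217, 214, 213]
```

View pics/f.png

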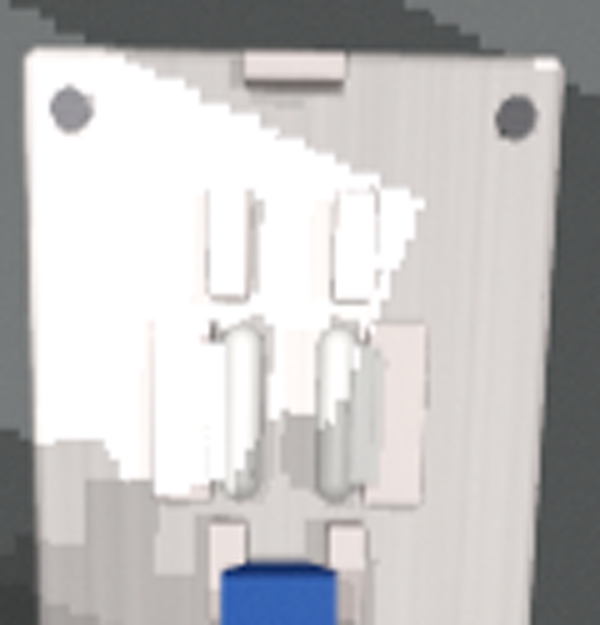

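The slot measures (0.519, -0.051) with yaw 2.8°, and the cassette sits centred on the tool as predicted. I'll go above it, descend to just over the clips, then push.

```bash
python3 -m jog '[[[0,0,0.3,3.85,0.14,0,0],[0,0,0,3.85,0.14,0,0],[0,0,0,0,0,0,0],[0,0,0,0,0,4,0],[0,0,0,0,0,3.5,0]]]' 60
python3 -m jog '[[[0,0,0,0,0,1,0],[0,0,0,0,0,0,0],[0,0,0,0,0,0,0],[0,0,0,0,0,0,0]]]' 60
python3 - <<'E'
from h import *
from scipy.spatial.transform import Rotation as R
s=robot.read_state(); T=R.from_rotvec(s['orientation']).as_matrix(); print(s['tool_pos'],T[0:2,1],s['force'])
c=robot.read_camera('side'); save(c,'g.png',(200,90,340,200),5.5)
E
```

```text
t: 6.33
tool_pos: [0.522, -0.0509, 0.1053]
orientation: [2.161, 2.272, 0.006]
force: [0.3, -0.6, -3.4]
opening: 0.0088
t: 6.67
tool_pos: [0.5211, -0.0522, 0.096]
orientation: [2.167, 2.271, 0.003]
force: [0.3, 1.1, -1.8]
opening: 0.0089
[ 0.52114649 -0.052244    0.09604438] [0.99888443 0.04712182] [ 0.27653551  1.0680064  -1.79468207]
```

View pics/g.png

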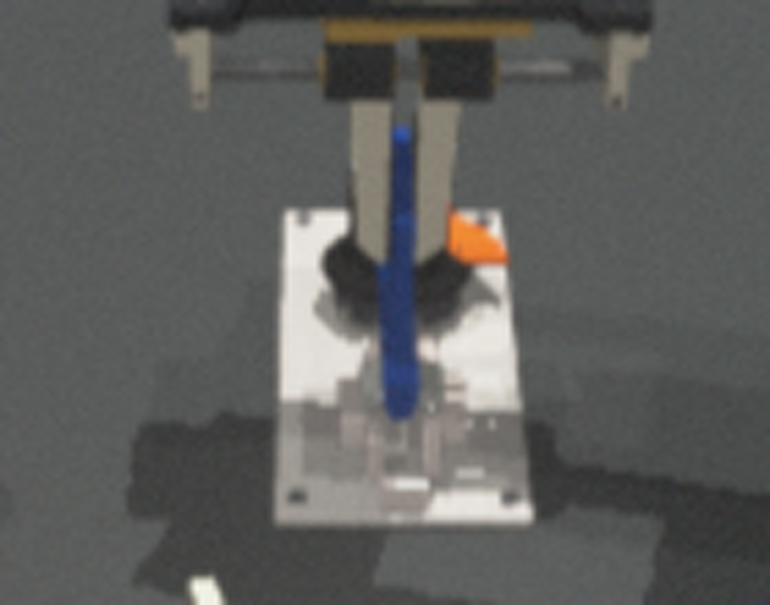

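The cassette is lined up, about 1.5–2 mm to +x in both the pose and the picture. I'll trim that and push in gently.

```bash
python3 -m jog '[[[0,0,0,0.1,-0.18,0,0],[0,0,0,0,0,0.8,0],[0,0,0,0,0,0.8,0],[0,0,0,0,0,0,0]]]' 60
python3 -m jog '[[[0,0,0,0,0,0.4,0],[0,0,0,0,0,0.4,0],[0,0,0,0,0,0.4,0],[0,0,0,0,0,0.4,0],[0,0,0,0,0,0,0]]]' 60
```

```text
t: 7.05
tool_pos: [0.5176, -0.051, 0.0763]
orientation: [-2.169, -2.273, -0.0]
force: [5.8, 0.1, -1.0]
opening: 0.0084
t: 7.47
tool_pos: [0.5175, -0.0511, 0.0608]
orientation: [-2.168, -2.273, 0.0]
force: [5.4, -1.5, -5.5]
opening: 0.0087
```

```bash
python3 -m jog '[[[0,0,0,0,0.1,0.1,0],[0,0,0,0,0,0.2,0],[0,0,0,0,0,0,0]]]' 60
python3 -m jog '[[[0,0,0,0,0,0.15,0],[0,0,0,0,0,0,0]]]' 60
```

```text
t: 7.72
tool_pos: [0.5177, -0.0507, 0.0571]
orientation: [-2.167, -2.272, 0.002]
force: [2.8, -0.9, -11.0]
opening: 0.0088
t: 7.88
tool_pos: [0.5181, -0.0508, 0.0567]
orientation: [-2.168, -2.272, 0.001]
force: [-0.8, -0.1, -2.7]
opening: 0.0083
```

```bash
python3 -m jog '[[[0,0,0,0,0,0.15,0],[0,0,0,0,0,0,0]]]' 60
python3 -m jog '[[[0,0,0,0,0,0.15,0],[0,0,0,0,0,0,0]]]' 60
python3 - <<'E'
from h import *
c=robot.read_camera('side'); save(c,'h.png',(200,90,340,200),5.5)
E
```

```text
t: 8.05
tool_pos: [0.519, -0.0509, 0.0563]
orientation: [2.168, 2.273, 0.0]
force: [-1.1, 0.2, 2.2]
opening: 0.0087
t: 8.22
tool_pos: [0.5191, -0.051, 0.0563]
orientation: [2.168, 2.273, 0.0]
force: [-9.1, 2.4, 15.4]
opening: 0.009
```

View pics/h.png

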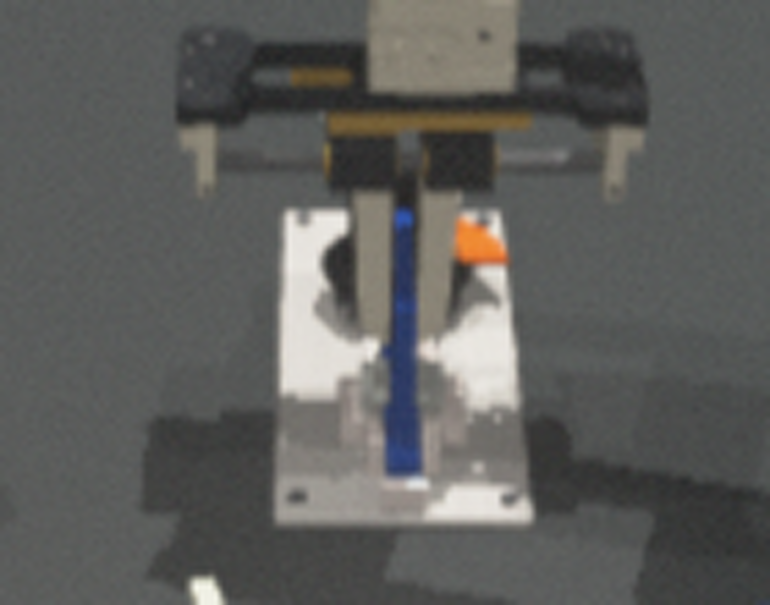

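It is down on the floor: TCP z stuck at 0.0563, exactly the seated height, with 15 N upward. Releasing, lifting and moving to the knob with the tool turned.

```bash
python3 -m jog '[[[0,0,0,0,0,-0.15,0],[0,0,0,0,0,0,4],[0,0,0,0,0,0,4],[0,0,0,0,0,0,4],[0,0,0,0,0,0,4]]]' 30
python3 -m jog '[[[0,0,0,0,0,0,4],[0,0,0,0,0,-1.5,4],[0,0,0,0,0,-4,4],[0,0,0,0,0,-4,4],[0,0,0,0,0,-4,4]]]'
python3 -m jog '[[[0,0,0,-3.4,-0.1,0,4],[0,0,0,-3.3,0,0,4],[0,0,0,-3.3,0,0,4],[0,0,0,0,0,0,4],[0,0,0,0,0,0,4]]]'
python3 - <<'E'
from h import *
c=robot.read_camera('wrist'); s=robot.read_state(); print(s['tool_pos'],s['q'])
for l,z in (('slot',.008),('knob_grip',.064),('blue_cassette_mid',.0505)):
    for r in robot.pinpoint(c,l): print(l,np.round(r['point']),r['confidence'],atz(c,r['point'],z))
save(c,'i.png',None,1.5)
E
```

```text
t: 8.68
tool_pos: [0.5188, -0.051, 0.0556]
orientation: [2.168, 2.273, 0.0]
force: [-0.1, -0.1, 0.5]
opening: 0.0311
t: 9.1
tool_pos: [0.5179, -0.0508, 0.1916]
orientation: [-2.167, -2.272, 0.001]
force: [0.6, -0.2, 0.3]
opening: 0.0398
t: 9.52
tool_pos: [0.5222, -0.1523, 0.1904]
orientation: [-2.172, -2.27, 0.0]
force: [-0.0, -0.4, 0.3]
opening: 0.0399
[ 0.52217517 -0.15117649  0.19029658] [-3.76369830e-01 -6.46792003e-03  1.68259114e+00  3.43453682e-04
  1.46621069e+00 -4.21860961e-01]
slot [256.  81.] 0.94 [ 0.51825154 -0.0492779   0.008     ]
knob_grip [253. 184.] 0.76 [ 0.51958186 -0.14871495  0.064     ]
blue_cassette_mid [254.  80.] 0.83 [ 0.5163315  -0.05044854  0.0505    ]
blue_cassette_mid [470.  30.] 0.72 [7.09939419e-01 7.43331119e-05 5.05000000e-02]
```

View pics/i.png

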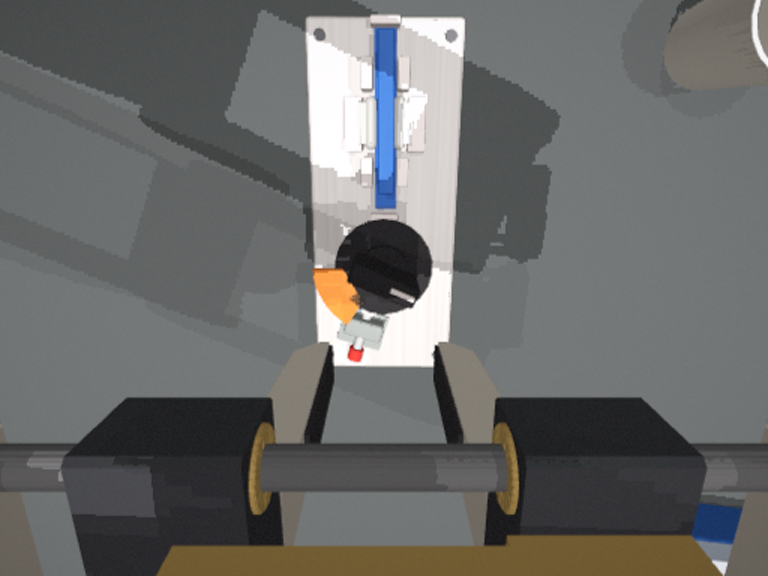

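```bash
python3 - <<'E'
from h import *
c=robot.read_camera('wrist')
im=c['img'][140:215,215:295,::-1].astype(float)
im=np.clip((im/255)**.45*255,0,255).astype(np.uint8)
cv2.imwrite('pics/j.png',cv2.resize(im,None,fx=8,fy=8,interpolation=cv2.INTER_CUBIC))
E
```

```text
(no output)
```

View pics/j.png

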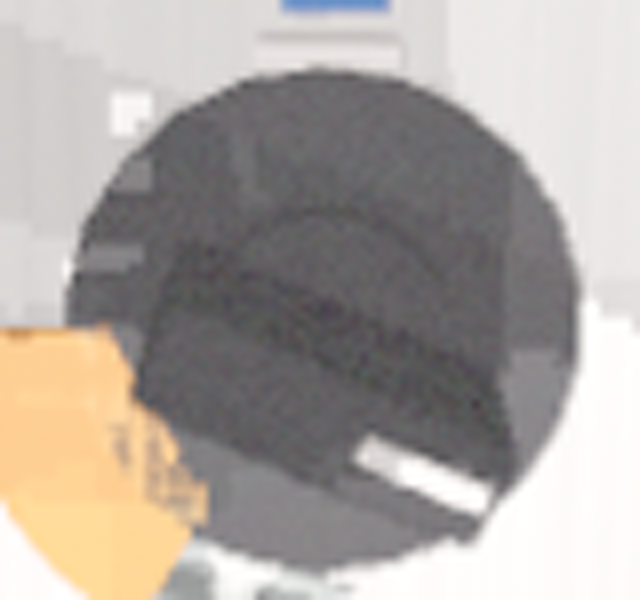

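```bash
python3 - <<'E'
from h import *
c=robot.read_camera('wrist')
g=lambda u,v,z: atz(c,(215+u/8-.5,140+v/8-.5),z)
P=[g(165,318,.082),g(138,395,.082),g(515,452,.082),g(475,542,.082)]
d=(P[2]+P[3]-P[0]-P[1])/2; print(np.round(P,4),np.mean(P,0),np.linalg.norm(d),np.degrees(np.arctan2(d[1],d[0])))
for a,b in ((0,2),(1,3)): e=P[b]-P[a]; print(np.degrees(np.arctan2(e[1],e[0])))
print('disc',g(325,320,.033))
E
```

```text
[[ 0.5032 -0.1377  0.082 ]
 [ 0.5003 -0.1472  0.082 ]
 [ 0.545  -0.152   0.082 ]
 [ 0.541  -0.1635  0.082 ]] [ 0.52238698 -0.15009514  0.082     ] 0.04396770056414189 -20.306538312182425
-18.83935023739875
-21.784520752998127
disc [ 0.52238165 -0.14929163  0.033     ]
```

```bash
python3 -m jog '[[[0,0,-6.7,0.12,0.03,0,4],[0,0,-6.7,0,0,0,4],[0,0,-6.7,0,0,0,4],[0,0,-6.7,0,0,0,4],[0,0,-6.7,0,0,0,4]]]' 30
python3 -m jog '[[[0,0,-6.7,0,0,1,4],[0,0,-6.7,0,0,1,4],[0,0,-6.7,0,0,1,4],[0,0,-6.7,0,0,1,4],[0,0,-6.7,0,0,1,4]]]'
python3 -m jog '[[[0,0,0,0,0,0,4],[0,0,0,0,0,0,4]]]'
python3 - <<'E'
from h import *
from scipy.spatial.transform import Rotation as R
s=robot.read_state(); T=R.from_rotvec(s['orientation']).as_matrix(); print(s['tool_pos'],'yang',np.degrees(np.arctan2(T[1,1],T[0,1])),s['q'][5])
d=np.array([.5225,-.150,0])-s['tool_pos']; print('tool shift cm',100*(T.T@d)[:2])
E
```

```text
t: 10.23
tool_pos: [0.5228, -0.1488, 0.1907]
orientation: [1.411, 2.807, 0.0]
force: [-0.2, -0.4, -0.2]
opening: 0.0398
t: 10.65
tool_pos: [0.5228, -0.1488, 0.1403]
orientation: [0.543, 3.094, 0.0]
force: [0.6, 0.0, 0.1]
opening: 0.0401
t: 10.82
tool_pos: [0.5223, -0.1489, 0.1402]
orientation: [-0.558, -3.09, -0.0]
force: [0.6, -0.6, -0.2]
opening: 0.0401
[ 0.52227758 -0.14889066  0.14021875] yang 69.5391966591571 -1.5858578943647164
tool shift cm [-0.07820399 -0.09707831]
```

```bash
python3 -m jog '[[[0,0,0,-0.08,-0.1,3,4],[0,0,0,0,0,3,4],[0,0,0,0,0,3,4],[0,0,0,0,0,0.3,4],[0,0,0,0,0,0,1]]]' 30
python3 -m jog '[[[0,0,0,0,0,0,1],[0,0,0,0,0,0,1],[0,0,0,0,0,0,1],[0,0,0,0,0,0,1],[0,0,0,0,0,0,1]]]'
```

```text
t: 11.23
tool_pos: [0.5217, -0.1501, 0.0465]
orientation: [-0.557, -3.088, -0.001]
force: [0.7, -0.3, 0.7]
opening: 0.0367
t: 11.65
tool_pos: [0.5245, -0.153, 0.0502]
orientation: [0.554, 3.088, -0.005]
force: [-1.8, -5.6, 4.8]
opening: 0.0136
```

The bar is gripped at 13.6 mm. I'll turn clockwise to just before the notch range, knob angle ≈ 0.40 → 1.97.

```bash
R() { python3 - <<'E'
from plant import robot
s=robot.read_state(); print('tz',s['wrist_torque'],'q6',s['q'][5])
E
}
python3 -m jog '[[[0,0,3,0,0,0,1],[0,0,6,0,0,0,1],[0,0,6,0,0,0,1],[0,0,6,0,0,0,1],[0,0,6,0,0,0,1]]]'; R
python3 -m jog '[[[0,0,6,0,0,0,1],[0,0,6,0,0,0,1],[0,0,6,0,0,0,1],[0,0,6,0,0,0,1],[0,0,6,0,0,0,1]]]'; R
python3 -m jog '[[[0,0,6,0,0,0,1],[0,0,6,0,0,0,1],[0,0,6,0,0,0,1],[0,0,6,0,0,0,1],[0,0,3,0,0,0,1]]]'; R
```

```text
t: 12.07
tool_pos: [0.5239, -0.1539, 0.0502]
orientation: [1.267, 2.87, -0.006]
force: [-5.2, -10.5, 6.4]
opening: 0.0141
tz [-1.82210391  1.04572679  0.13444795] q6 -1.114801578039678
t: 12.48
tool_pos: [0.5229, -0.1544, 0.0502]
orientation: [1.967, 2.445, -0.007]
force: [-11.3, -12.4, 10.5]
opening: 0.0142
tz [-2.17014443  2.07976931  0.14423512] q6 -0.5911681646842385
t: 12.9
tool_pos: [0.5218, -0.1544, 0.0502]
orientation: [2.485, 1.917, -0.008]
force: [-16.8, -10.7, 14.6]
opening: 0.0137
tz [-2.07614387  3.13778177  0.07608709] q6 -0.1190830873187291
```

```bash
R() { python3 - <<'E'
from plant import robot
s=robot.read_state(); print('tz',s['wrist_torque'],'q6',s['q'][5])
E
}
python3 -m jog '[[[0,0,0,-0.3,0,-0.25,1],[0,0,0,0,0,0,1]]]'; R
python3 -m jog '[[[0,0,3,0,0,0,1],[0,0,3,0,0,0,1]]]'; R
python3 -m jog '[[[0,0,3,0,0,0,1],[0,0,3,0,0,0,1]]]'; R
```

```text
t: 13.07
tool_pos: [0.5216, -0.1546, 0.0503]
orientation: [-2.481, -1.927, 0.002]
force: [-3.8, -4.3, -5.6]
opening: 0.014
tz [-0.87046689  0.65211985 -0.02144246] q6 -0.13105986828937127
t: 13.23
tool_pos: [0.5214, -0.1545, 0.0503]
orientation: [-2.579, -1.793, 0.003]
force: [-6.0, -4.8, -1.5]
opening: 0.014
tz [-0.96729845  1.14989902  0.0647685 ] q6 -0.024545415590523673
t: 13.4
tool_pos: [0.5212, -0.1544, 0.0503]
orientation: [-2.67, -1.655, 0.004]
force: [-7.3, -3.3, -1.4]
opening: 0.0136
tz [-0.91592819  1.35409965  0.11959348] q6 0.08057242120508248
```

```bash
cat > r.py <<'E'
from h import *
s=robot.read_state(); c=robot.read_camera('scene')
h=cv2.cvtColor(c['img'],cv2.COLOR_RGB2HSV)[270:345,100:180].astype(int)
m=((h[...,0]<5)|(h[...,0]>174))&(h[...,1]>150)&(h[...,2]>70)
v,u=np.nonzero(m); print('  tz %.3f q6 %.3f F'%(s['wrist_torque'][2],s['q'][5]),s['force'].round(1),'red',m.sum(),(u.mean()+100).round(2) if len(u) else None,(v.mean()+270).round(2) if len(u) else None)
E
python3 r.py
python3 -m jog '[[[0,0,3,0,0,0,1],[0,0,3,0,0,0,1]]]'|sed -n 1,2p; python3 r.py
python3 -m jog '[[[0,0,3,0,0,0,1],[0,0,3,0,0,0,1]]]'|sed -n 1,2p; python3 r.py
```

```text
tz 0.120 q6 0.081 F [-7.3 -3.3 -1.4] red 42 136.02 308.98
t: 13.62
tool_pos: [0.521, -0.1543, 0.0503]
  tz 0.064 q6 0.185 F [-7.8 -4.1  0.6] red 43 135.93 308.95
t: 13.83
tool_pos: [0.5208, -0.1542, 0.0503]
  tz 0.066 q6 0.290 F [-9.5 -2.6  1.4] red 42 136.14 309.05
```

```bash

python3 -m jog '[[[0,0,3,-0.1,-0.1,0,1],[0,0,3,0,0,0,1]]]'|sed -n 1,2p; python3 r.py
python3 -m jog '[[[0,0,3,0,0,0,1],[0,0,3,0,0,0,1]]]'|sed -n 1,2p; python3 r.py
```

```text
t: 14.05
tool_pos: [0.5205, -0.154, 0.0503]
  tz -0.006 q6 0.393 F [-2.4 -1.4 -3.9] red 44 135.95 309.02
t: 14.27
tool_pos: [0.5203, -0.1539, 0.0503]
  tz 0.134 q6 0.497 F [-4.6 -1.4 -1.2] red 43 135.93 308.95
```

```bash

python3 -m jog '[[[0,0,3,0,0,0,1],[0,0,2,0,0,0,1]]]'|sed -n 1,2p; python3 r.py
```

```text
t: 14.48
tool_pos: [0.5202, -0.1537, 0.0503]
  tz 0.026 q6 0.583 F [-6.6 -0.1 -0.3] red 41 136.05 309.02
```

```bash

python3 -m jog '[[[0,0,3,0,0,0,1],[0,0,1,0,0,0,1]]]'|sed -n 1,1p; python3 r.py
python3 -m jog '[[[0,0,3,0,0,0,1],[0,0,1,0,0,0,1]]]'|sed -n 1,1p; python3 r.py
```

```text
t: 14.7
  tz 0.003 q6 0.653 F [-6.8  0.9  0.7] red 41 136.44 308.56
t: 14.92
  tz -0.003 q6 0.723 F [-6.7  1.9  0.9] red 42 137.26 308.14
```

```bash

python3 -m jog '[[[0,0,3,0,0,0,1],[0,0,1,0,0,0,1]]]'|sed -n 1,1p; python3 r.py
```

```text
t: 15.13
  tz -0.021 q6 0.793 F [-6.8  2.   1.5] red 40 138.55 307.15
```

The pin is drawing in: the red end has moved (136.0, 309.0) → (138.6, 307.2). A small step more to find the bottom.

```bash

python3 -m jog '[[[0,0,2,0,0,0,1],[0,0,0,0,0,0,1]]]'|sed -n 1,1p; python3 r.py
python3 -m jog '[[[0,0,2,0,0,0,1],[0,0,0,0,0,0,1]]]'|sed -n 1,1p; python3 r.py
```

```text
t: 15.35
  tz 0.176 q6 0.827 F [-6.5  2.   2.1] red 42 138.31 307.38
t: 15.57
  tz 0.109 q6 0.862 F [-7.1  1.7  1.7] red 42 137.52 307.93
```

The bottom is at q6 ≈ 0.80. Backing up about 3.3° and letting go.

```bash

python3 -m jog '[[[0,0,-3.3,0,0,0,1],[0,0,0,0,0,0,1],[0,0,0,0,0,0,1]]]'|sed -n 1,1p; python3 r.py
python3 -m jog '[[[0,0,0,0,0,0,4],[0,0,0,0,0,0,4],[0,0,0,0,0,0,4],[0,0,0,0,0,0,4],[0,0,0,0,0,0,4]]]'; python3 r.py
python3 -m jog '[[[0,0,0,0,0,-2,4],[0,0,0,0,0,-4,4],[0,0,0,0,0,-4,4],[0,0,0,0,0,-4,4],[0,0,0,0,0,0,4]]]'; python3 r.py
```

```text
t: 15.87
  tz 0.027 q6 0.802 F [-7.3  2.2  1.4] red 40 138.55 307.15
t: 16.33
tool_pos: [0.5215, -0.1541, 0.0506]
orientation: [3.083, 0.6, 0.002]
force: [-0.3, -0.2, 0.4]
opening: 0.0389
  tz 0.002 q6 0.805 F [-0.3 -0.2  0.4] red 40 138.55 307.15
t: 16.8
tool_pos: [0.5254, -0.1557, 0.2002]
orientation: [3.076, 0.598, 0.019]
force: [1.4, -0.4, 1.6]
opening: 0.0399
  tz 0.009 q6 0.805 F [ 1.4 -0.4  1.6] red 41 138.59 307.05
```

```bash
python3 - <<'E'
from h import *
c=robot.read_camera('scene'); d=robot.read_camera('side')
a=[r['point'] for r in robot.pinpoint(c,'blue_cassette_mid')]; b=[r['point'] for r in robot.pinpoint(d,'blue_cassette_mid')]
for p in a:
  for q in b:
    x,e=tri(c,p,d,q)
    if e<.008: print(np.round(x,4),round(e,4))
A=cv2.resize(c['img'][200:350,100:260,::-1],(400,375),interpolation=cv2.INTER_CUBIC);B=cv2.resize(d['img'][90:240,200:360,::-1],(400,375),interpolation=cv2.INTER_CUBIC)
cv2.imwrite('pics/k.png',np.hstack([A,B]))
E
```

```text
[0.5963 0.3923 0.0271] 0.0051
[ 0.5149 -0.0478  0.0457] 0.0034
[0.3807 0.1727 0.0324] 0.0034
[0.4761 0.3636 0.0375] 0.0004
```

View pics/k.png

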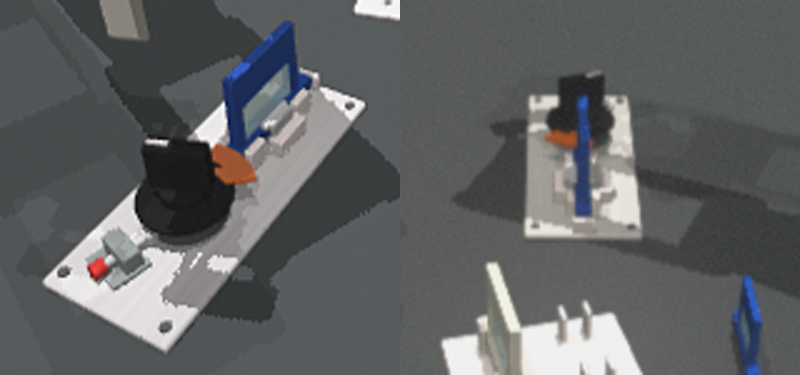

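The picture shows the cassette upright in the clips, the flag over its foot, and the red pin tail drawn in. The white cassette hasn't moved and the gripper is clear, so I'm handing in.

```bash
python3 -c "
from plant import robot
print(robot.read_state()['t'], robot.close_job())"
```

```text
the job is handed in; nothing more can be done
17.05 None
```

The job is handed in at t ≈ 17 s: the blue cassette is seated in the stand, and the index pin is in the cam's notch with the knob released.

**Cassette:** I gripped the larger blue cassette in the rack's slot and pushed it down between the clips. It stopped on the slot floor with TCP z at 0.0563 m, the expected seated height, and about 15 N upward force.

**Knob:** I turned it clockwise and watched the pin's red tail in the scene camera. I went about 3° past the deepest point, turned back to it and let go. The tail stayed drawn in by about 3 px, roughly 6 mm, after release.

**Last checks:** The final picture shows the cassette upright, the flag over its foot and the gripper clear. The white cassette looks where it was. The bottle and beaker were not re-measured after the moves, but no move went near them.

**What disagreed:**
- The networks' last fix put the cassette's centre at z ≈ 0.046 m and about 4 mm off in x. That is within their earlier error, so I trusted the floor contact and the picture instead.
- My knob position was about 2–4 mm off, so side forces rose to roughly 20 N and the upward force to 15 N while turning. I eased them off partway through.

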